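# Feed the beetle box and click its grille lid shut

### The job

Feed the beetle box and close it: stand the wooden feeding block with the jelly cups on the floor of the clear box, then lay the green grille lid on the ledges, slide it in under the rails grip-bar end first, and push it fully home until the spring plunger drops into the lid's slot. The box is light and stands on smooth feet, so take the force of that last push within the hand, between grip bar and bridge, and do not shove the box or the things around it about.

Things in the scene. Friction and masses are not known exactly. Their poses are not given: they have to be found in the camera images.
- box: loose clear plastic box, 202 x 144 mm, open on top, about 0.6 kg, slides on its smooth feet at about 3 N. Origin under its middle, on the table; +x points to its back, where the black bridge with the red plunger knob stands; the lid goes in from the front towards +x. Grey ledges 12 mm wide run along both sides at z = 60 mm, level with the front and back walls' tops
- box_floor (a point): middle of the box's white, paper-lined floor, 7 mm above the table (box x = y = 0). Inside it is 192 mm long and 136 mm wide; 120 mm clear between the ledges above
- rail_mouth (a point): middle between the two rail mouths, at ledge height (box x = +40, y = 0, z = 60 mm). From here to the end stop (box x = +97 mm) grey rails stand over the ledges: 137 mm apart, lips 9 mm wide with underside at z = 66 mm and top at z = 70 mm. The mouths flare open over the 15 mm before this point; farther to the front the ledges are open, and a lid with its leading edge there lies steady
- bridge_back (a point): middle of the back face of the box's black bridge (box x = +101, y = 0, z = 80 mm), free down to the table. The bridge is 52 mm wide, x = +79 to +101 mm, underside at z = 67 mm, top at 92 mm; the red knob, 15 mm across, stands on it up to z = 111 mm
- catch (a joint): lift (m) of the spring plunger in the bridge, at box x = +87 mm: 0 with its nose right down (before the lid comes, and again in the lid's slot), about 0.003 while the lid's front strip is under it. Pushing the lid past it takes about 10 to 16 N
- lid: loose green grille lid, plate 192 x 134 x 4 mm, 0.12 kg. Origin in the middle of its underside; +x is the leading edge (x = +96 mm), z up. The catch slot, 10 mm long, is at x = +87 mm behind a 4 mm strip. Clicked home its origin lies at x = 0, y = 0, z = 60 mm of the box; the plunger starts to lift 13 mm before that
- lid_grip (a point): the lid's upright grip bar near its leading end: 8 mm thick along the lid's x, 60 mm long along y, 26 mm high above the plate; this point is at x = +57, y = 0, z = 20 mm of the lid, 10 mm below the bar's top. With the lid home, the bar's front (-x) face is 48 mm from the bridge's back face, and 18 mm lie between bar and bridge
- feeder: loose light-wood feeding block, 112 x 54 x 30 mm, 0.2 kg, with two white jelly cups sunk in it that stand up to 52 mm; origin under its middle, x along its length
- thermos: bystander: red flask with black cap, 76 mm across, 221 mm tall; origin under its middle
- canister_brown: bystander: clear square canister with a brown lid, 58 mm square, 113 mm tall; origin under its middle
- canister_green: bystander: clear square canister with a green lid, 58 mm square, 113 mm tall; origin under its middle
- dropper: bystander: small amber dropper bottle with black top, 33 mm across, 102 mm tall; origin under its middle
- mug: bystander: white mug, 78 mm across, 97 mm tall; origin under its middle

How it is judged:
On the way, in this order (a step that is already met when the one before it is completed fails the run):
1. the feeding block stands upright on the floor of the box, released (z of feeder in the frame of box between 0.003 and 0.012 m and x of feeder in the frame of box between -0.075 and 0.075 m and y of feeder in the frame of box between -0.05 and 0.05 m and angle between feeder's own z axis and vertical below 0.1 rad and contact force between the fingers and feeder below 0.1 N), for 0.2 s.
2. the lid lies on the ledges with its leading edge under both rails (x of lid in the frame of box above -0.045 m and y of lid in the frame of box between -0.004 and 0.004 m and z of lid in the frame of box between 0.057 and 0.064 m and angle between the x axis of lid and the x axis of box, either way round below 0.06 rad), for 0.1 s.
At the end, for the whole second after the job is handed in: Feeding block upright (0.1 rad) on the box floor; lid on the ledges under both rails, clicked home: -2.5 to +3.5 mm along the box, 4 mm across, -3 to +4 mm in height, parallel (0.04 rad), plunger down in its slot (lift under 1.5 mm); box level on the table; all at rest (x of lid in the frame of box between -0.0025 and 0.0035 m and y of lid in the frame of box between -0.004 and 0.004 m and z of lid in the frame of box between 0.057 and 0.064 m and angle between the z axis of lid and the z axis of box, either way round below 0.04 rad and value of joint catch below 0.0015 m and z of feeder in the frame of box between 0.003 and 0.012 m and x of feeder in the frame of box between -0.075 and 0.075 m and y of feeder in the frame of box between -0.05 and 0.05 m and angle between feeder's own z axis and vertical below 0.1 rad and angle between box's own z axis and vertical below 0.03 rad and height (world z) of box below 0.005 m and linear speed of each of lid, box below 0.01 m/s); the robot touches nothing.
It fails at once if the box is shoved more than 60 mm along the table (distance of box from where it was at the start of the episode above 0.06 m).
It fails at once if a bystander (flask, canisters, dropper bottle, mug) is moved more than 30 mm (distance of any of thermos, canister_brown, canister_green, dropper, mug from where it was at the start of the episode above 0.03 m).
It also fails if it takes over 72 s, if anything falls off the work surface, if the arm or the gripper's body presses on something with over 40 N, if the wrist force passes 120 N, or if a joint passes its speed limit or range.

### The arm

A 7-joint arm with a two-finger parallel gripper is mounted at the origin on a cart in front of the work surface, level with it; the furniture and walls round the work are solid. World frame = base frame: x ahead of the robot, y to its left, z up, the work surface at z = 0. Lengths are in m, angles in rad, forces in N, time in s.
With the tool pointing down it reaches from about 0.4 to 0.875 m from the base axis. Payload 6.5 kg.
Tool frame: the origin (TCP) lies on the mounting face of the last link; the fingertips stand 173 mm ahead of it and the grasp point (between the pads) lies 155 mm ahead of it (bot.finger_overhang is the z of the fingertips in the tool frame, in m); z points along the fingers, y is the line along which they close (so a half turn about z gives the same grasp; the last joint's range is limited). The gripper opens to 85 mm and grips with 20 to 120 N. Pads are 22 mm wide; open, the fingers measure 114 mm over their backs; the gripper's body (76 mm by 85 mm) begins 54 mm behind the grasp point. The pads swing forward as they close: fully open they stand 13 mm farther back than shut.
Start: joints at [-1.296, 0.536, -0.004, 1.538, 0.003, 1.067, -0.071], TCP at [0.217, 0.613, 0.405] pointing down, gripper open.
Joint ranges: [-2.7, 2.7], [-0.37, 2.16], [-1.27, 1.26], [0.24, 2.4], [-1.31, 4.45], [0.19, 1.91], [-2.76, 2.76]. Speed limits (rad/s): [2.39, 2.39, 3.14, 3.14, 3.14, 3.14, 3.14].

### API

Orientations are given as a unit quaternion [w, x, y, z].
In Python, from rig import bot, imaging, job gives the robot as it stands.
- The arm moves only by the shell command python3 -m handwheel 'ROWS' [FORCE]. ROWS is JSON, a list that holds one entry, the list of rows, each a list of 7 numbers: the shift along the world's x, y, z as a fraction of full scale, then the turn, a rotation vector about the world's x, y, z as a fraction of full scale, then the opening, from -1 (shut) to 1 (fully open). A call has 1 to 12 rows; each row is the pose to reach, as a shift and turn from the pose commanded when the call began; what a row does not reach only later rows make up. Full scale, the value 1, is 20 cm for a shift and 60 degrees for a turn. A row lasts 1/8 s, in which the tool goes at most 62.5 mm and 10.7 degrees, less where a joint would pass 70% of its speed; a pose out of reach is approached as far as the arm can. A call with a number of a shift or a turn outside -1 to 1 is refused whole. A call with a gripper value outside its range is refused whole. The fingers move at their own pace and stop on an object; FORCE is the grip in N (left out, the last holds). Time passes only in rows, so rows that repeat a pose let the fingers close. It gives the time, the measured TCP pose, the force, the opening and the grip force at its end, in the units of the state.
- bot.get_state(): the state, without advancing time (a new reading comes with each control period).
- imaging.camera(name): name is "scene" or "top" or "wrist"; returns (picture, depth): 384x512x3 uint8, blue, green, red; 384x512 float32, m along the optical axis (not along the pixel's ray), 0 where there is no reading.
- imaging.camera_model(name): a dict with "K" (3x3 intrinsics, pixels), "k1" (the pictures are not rectified: a ray, as slopes to the right and down, at radius r is drawn at 1 + k1 r^2 times it, then the intrinsics apply), "T" (4x4, takes a point from camera to world coordinates). Camera axes: x right, y up, looking along -z (the intrinsics and any distortion apply to the point x, -y, -z); pixel columns grow to the right and rows downward; lengths in m; the calibration is good to about 2 mm. A picture is of the moment at which its call begins: read the wrist's pose just before it. camera_model takes no time and is no camera call; for the wrist camera it gives the pose at the moment of the call.
- job.job_done(): hands the job in; it is judged then, once.
The state is a dict: "time_s": time; "q": joint angles; "joint_velocities": joint speeds; "joint_torque": joint torques, N m; "tcp_pos": TCP position; "eef_rot": TCP orientation; "force": force on the tool from outside, world axes, zero at the start; "wrist_torque": the same for the moment, N m; "finger_gap": finger opening in m; "grasp_force": force on a finger pad.
Only numpy, scipy, OpenCV 4.12 (cv2) and the standard library are available. Lean on these libraries where they do the work, as an engineer would, in place of code of your own. Each camera call takes 0.05 s, during which the arm holds its last target. There are 200 camera calls.

## Working session

There is one attempt and no reset: what is moved stays moved. The work goes in short steps, Python scripts to look and compute and a shell command to move; the robot and the scene stay as the last step left them, time stands still between calls to the robot, and variables do not carry over. Pictures are saved under pics/ and viewed, at most 10 in all, crops included, and the job is handed in when it is done.

```bash
mkdir -p pics; ls; python3 - <<'E'
from rig import bot, imaging
import cv2, numpy as np
s=bot.get_state(); print(s)
for n in ["scene","top"]:
    p,d=imaging.camera(n); np.savez(f"pics/{n}0.npz",p=p,d=d); m=imaging.camera_model(n); print(n,m)
    cv2.imwrite(f"pics/{n}0.png",cv2.resize(p,(800,600),interpolation=cv2.INTER_CUBIC))
E
```

```text
pics
{'time_s': 0.0, 'q': array([-1.29619848,  0.53721401, -0.0043888 ,  1.53885891,  0.00260652,
        1.06730441, -0.07118147]), 'joint_velocities': array([-6.59481521e-05, -5.89682521e-06,  2.91686093e-04, -3.89991016e-04,
       -2.15047559e-04, -5.26027053e-06, -4.23094143e-04]), 'joint_torque': array([-1.77437182e-04, -5.83403993e+01,  1.04819756e+00, -2.59099191e+01,
        1.22614906e-02,  9.57964745e-03, -6.70137268e-06]), 'tcp_pos': array([0.21716894, 0.61230417, 0.40378783]), 'eef_rot': array([-7.07337092e-05,  1.69550428e-01,  9.85521111e-01, -8.86881826e-04]), 'force': array([0.25728211, 0.96165728, 0.1024924 ]), 'wrist_torque': array([-0.00801112,  0.0370866 ,  0.07295935]), 'grasp_force': 0.0, 'finger_gap': 0.08555694616663055}
scene {'K': array([[422.59820508,   0.        , 255.87650209],
       [  0.        , 422.59820508, 192.13386702],
       [  0.        ,   0.        ,   1.        ]]), 'k1': -0.11009858645775931, 'T': array([[ 0.6728109 ,  0.36517561, -0.64340677, -0.24928116],
       [-0.73972404,  0.31846185, -0.59278192, -0.72818652],
       [-0.01156899,  0.87477359,  0.48439378,  0.74167105],
       [ 0.        ,  0.        ,  0.        ,  1.        ]])}
top {'K': array([[444.58880288,   0.        , 255.44399867],
       [  0.        , 444.58880288, 197.80901216],
       [  0.        ,   0.        ,   1.        ]]), 'k1': -0.13069802887594814, 'T': array([[ 0.00604798,  0.98817615, -0.1532035 ,  0.40108755],
       [-0.99994714,  0.00725025,  0.00729007,  0.09948629],
       [ 0.00831464,  0.15315131,  0.98816777,  1.46764888],
       [ 0.        ,  0.        ,  0.        ,  1.        ]])}
```

View pics/top0.png

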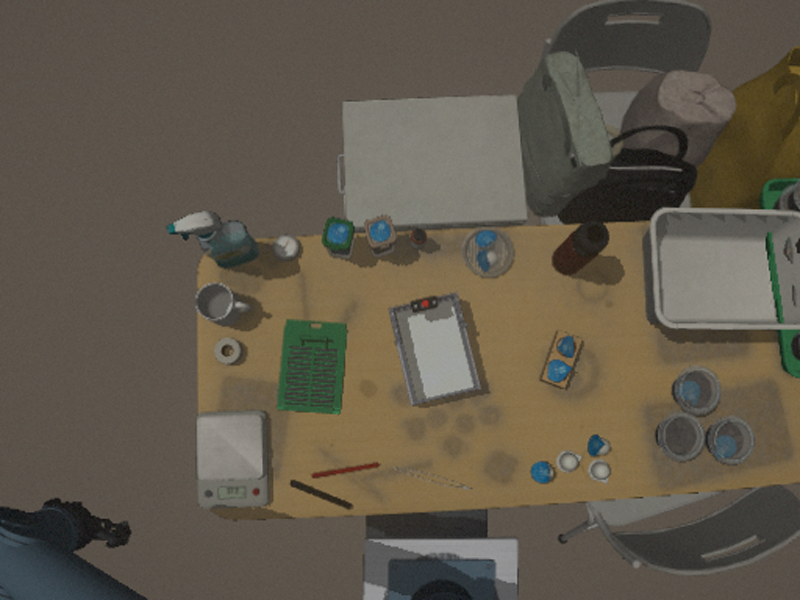

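View pics/scene0.png

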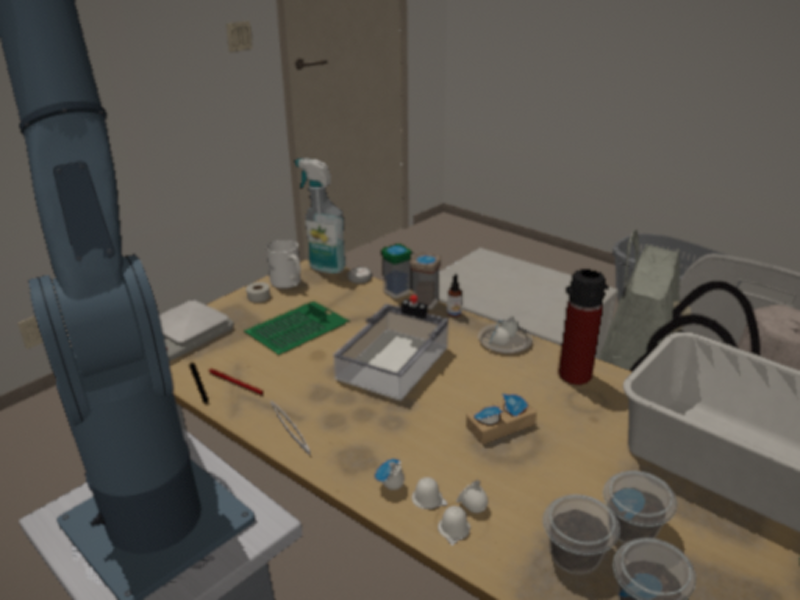

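The top view shows the lid at (313,367), the box at (438,350) with its bridge at (425,303), and the feeder at (562,360), all in 800x600 pixels. The scene view agrees: the box bridge faces away from the robot, and the lid's grip bar is at its far end.

```bash
cat > h.py <<'E'
import numpy as np, cv2
from rig import bot, imaging
def plane(m,uv,z):
    "pixels (512x384) -> world points on plane z"
    D=np.array([m["k1"],0,0,0,0.])
    s=cv2.undistortPoints(np.array(uv,float).reshape(-1,1,2),m["K"],D)[:,0]
    # model: slope drawn at (1+k1 r^2) = opencv k1
    d=np.c_[s[:,0],-s[:,1],-np.ones(len(s))]@m["T"][:3,:3].T; o=m["T"][:3,3]
    return o+d*((z-o[2])/d[:,2])[:,None]
def cloud(m,dep):
    v,u=np.mgrid[:384,:512]
    s=cv2.undistortPoints(np.c_[u.ravel(),v.ravel()].astype(float).reshape(-1,1,2),m["K"],np.array([m["k1"],0,0,0,0.]))[:,0]
    z=dep.ravel(); P=np.c_[s[:,0]*z,-s[:,1]*z,-z]@m["T"][:3,:3].T+m["T"][:3,3]
    return P.reshape(384,512,3)
E
python3 - <<'E'
from h import *
m=imaging.camera_model("top"); f=np.load("pics/top0.npz"); p,d=f["p"],f["d"]
cv2.imwrite("pics/crop1.png",cv2.resize(p[180:270,175:375],None,fx=4,fy=4,interpolation=cv2.INTER_CUBIC))
P=cloud(m,d); print("table",np.median(P[240:250,330:340,2]), P[300:310,180:190,2].mean())
b,g,r=[p[...,i].astype(int) for i in range(3)]
mk=((g>r+25)&(g>b+15)); mk[:200]=0; mk[:,:175]=0; mk[:,230:]=0; mk[270:]=0
q=np.argwhere(mk)[:,::-1]; w=plane(m,q,0.004); rc=cv2.minAreaRect(w[:,:2].astype(np.float32)); print("lid",rc,cv2.boxPoints(rc), np.percentile(P[mk][:,2],[5,50,95,99]))
# feeder by height
for n,sl in [("feeder",(slice(205,255),slice(340,380))),]:
    Q=P[sl]; k=(Q[...,2]>0.02)&(Q[...,2]<0.07); w=Q[k]; rc=cv2.minAreaRect(w[:,:2].astype(np.float32)); print(n,k.sum(),rc,cv2.boxPoints(rc),np.percentile(w[:,2],[10,50,90]))
E
```

```text
table 0.0013913830471368183 0.002328789603533641
lid ((0.5052433609962463, 0.27291232347488403), (0.1320786029100418, 0.189215749502182), 86.33610534667969) [[0.40660873 0.21305376]
 [0.59543777 0.20096225]
 [0.603878   0.33277088]
 [0.41504896 0.3448624 ]] [-9.11146333e-05  5.24319662e-03  1.19515057e-02  3.35545306e-02]
feeder 585 ((0.5225551128387451, -0.25052762031555176), (0.05617590248584747, 0.11315972357988358), 69.24288177490234) [[ 0.45969322 -0.2567401 ]
 [ 0.5655079  -0.29684472]
 [ 0.58541703 -0.24431515]
 [ 0.47960234 -0.20421052]] [0.0277491  0.03354144 0.04569294]
```

View pics/crop1.png

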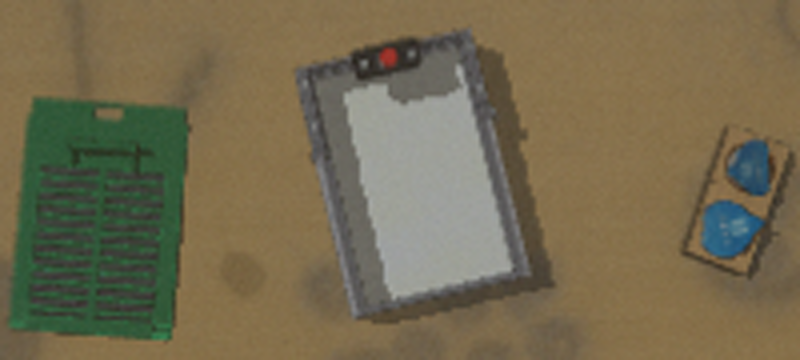

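Crop 1 shows the box corners at (357,320), (528,272), (470,30) and (297,70) in crop pixels. The lid's slot is at (110,113) at its far end, and the feeder centre is about (738,200).

```bash
python3 - <<'E'
from h import *
m=imaging.camera_model("top"); f=np.load("pics/top0.npz"); p,d=f["p"],f["d"]
c=lambda l:[(175+(x+.5)/4-.5,180+(y+.5)/4-.5) for x,y in l]
F=plane(m,c([(357,320),(528,272)]),.06); B=plane(m,c([(470,30),(297,70)]),.07)
C=np.r_[F,B][:,:2]; print("box corners",C.round(4)); mid=C.mean(0)
x=C[2]+C[3]-C[0]-C[1]; print("mid",mid,"len",np.linalg.norm(x)/2,"yaw",np.degrees(np.arctan2(x[1],x[0])),"wid",np.linalg.norm(C[0]-C[1]),np.linalg.norm(C[2]-C[3]))
K=plane(m,c([(389,57)]),.111)[0]; print("knob",K); a=np.arctan2(x[1],x[0]); print("box origin from knob",K[:2]-.087*np.array([np.cos(a),np.sin(a)]))
print("slot",plane(m,c([(110,113)]),.004)); print("canisters",plane(m,[(338*.64,225*.64),(380*.64,225*.64),(419*.64,231*.64)],.113))
E
```

```text
box corners [[ 0.4228  0.0614]
 [ 0.4611 -0.0737]
 [ 0.6532 -0.0279]
 [ 0.6198  0.1101]]
mid [0.53922683 0.01744882] len 0.20024358654576563 yaw 13.648228877563499 wid 0.14045990078198653 0.14201450204895577
knob [0.62410869 0.03871769 0.111     ]
box origin from knob [0.53956533 0.01818916]
slot [[0.59286025 0.26566643 0.004     ]]
canisters [[0.78169559 0.21375077 0.113     ]
 [0.78224447 0.12907552 0.113     ]
 [0.77040523 0.050468   0.113     ]]
```

```bash
python3 -m handwheel '[[[0.12,-0.25,0,0,0,0,1],[0.25,-0.5,0,0,0,0,1],[0.37,-0.75,0,0,0,0,1],[0.5,-1,0,0,0,0,1]]]' 60
python3 -m handwheel '[[[0.12,-0.25,0,0,0,0,1],[0.25,-0.5,0,0,0,0,1],[0.37,-0.75,0,0,0,0,1],[0.5,-1,0,0,0,0,1]]]'
python3 -m handwheel '[[[0.06,-0.25,0,0,0,0,1],[0.12,-0.5,0,0,0,0,1],[0.2,-0.75,0,0,0,0,1],[0.25,-1,0,0,0,0,1]]]'
python3 -m handwheel '[[[0.06,-0.25,-0.1,0,0,0,1],[0.12,-0.5,-0.2,0,0,0,1],[0.2,-0.75,-0.3,0,0,0,1],[0.25,-1,-0.35,0,0,-0.02,1],[0.25,-1,-0.35,0,0,-0.02,1]]]'
```

```text
time_s: 0.6
tcp_pos: [0.3177, 0.4108, 0.4044]
eef_rot: [-0.0, 0.169, 0.986, -0.0]
force: [0.6, 0.3, 0.4]
finger_gap: 0.0851
grasp_force: 0.0
time_s: 1.1
tcp_pos: [0.4176, 0.2109, 0.4046]
eef_rot: [-0.0, 0.169, 0.986, 0.0]
force: [1.6, -0.3, 0.5]
finger_gap: 0.0854
grasp_force: 0.0
time_s: 1.6
tcp_pos: [0.4675, 0.011, 0.4047]
eef_rot: [0.0, 0.169, 0.986, 0.0]
force: [0.6, 0.0, -1.1]
finger_gap: 0.0856
grasp_force: 0.0
time_s: 2.22
tcp_pos: [0.5164, -0.1918, 0.3337]
eef_rot: [-0.001, 0.183, 0.983, -0.001]
force: [-0.1, 0.6, 0.1]
finger_gap: 0.0854
grasp_force: 0.0
```

```bash
python3 - <<'E'
from h import *
s=bot.get_state(); print(s["tcp_pos"],s["eef_rot"],s["q"])
m=imaging.camera_model("wrist"); p,d=imaging.camera("wrist"); np.savez("pics/w1.npz",p=p,d=d,T=m["T"],K=m["K"],k1=m["k1"])
print(m["T"])
P=cloud(m,d); k=(d>0)&(P[...,2]>0.022)&(P[...,2]<0.036)&(np.hypot(P[...,0]-.5225,P[...,1]+.2505)<.09); w=P[k]; print(k.sum(),cv2.minAreaRect(w[:,:2].astype(np.float32)),np.median(w[:,2]))
cv2.imwrite("pics/w1.png",p)
E
```

```text
[ 0.51643961 -0.19176643  0.33374302] [-6.07296076e-04  1.83279921e-01  9.83059626e-01 -1.36862762e-03] [ 0.00657551  0.47653118  0.34637197  1.8801843  -0.21038382  0.82136465
  1.66366595]
[[ 0.36071143 -0.89854246 -0.25001741  0.45388822]
 [ 0.93267376  0.34675224  0.09941097 -0.16630168]
 [-0.00263088 -0.26904335  0.96312447  0.30247385]
 [ 0.          0.          0.          1.        ]]
3514 ((0.523118793964386, -0.2503906488418579), (0.05424252524971962, 0.11238468438386917), 69.29957580566406) 0.029816810423863915
```

```bash
python3 -m handwheel '[[[0.03,-0.3,0,0,0,0,1],[0.03,-0.3,-0.25,0,0,0,1],[0.03,-0.3,-0.5,0,0,0,1],[0.03,-0.3,-0.7,0,0,0,1],[0.03,-0.3,-0.78,0,0,0,1],[0.03,-0.3,-0.78,0,0,0,1]]]' 60; python3 -m handwheel '[[[0,0,0,0,0,0,-1],[0,0,0,0,0,0,-1],[0,0,0,0,0,0,-1],[0,0,0,0,0,0,-1],[0,0,0,0,0,0,-1],[0,0,0,0,0,0,-1],[0,0,0,0,0,0,-1],[0,0,0,0,0,0,-1]]]' 60
```

```text
time_s: 3.02
tcp_pos: [0.5234, -0.2465, 0.1786]
eef_rot: [-0.0, 0.179, 0.984, 0.0]
force: [0.2, -0.4, 1.0]
finger_gap: 0.0855
grasp_force: 0.0
time_s: 4.03
tcp_pos: [0.524, -0.248, 0.1807]
eef_rot: [0.002, 0.18, 0.984, -0.0]
force: [-1.2, -0.4, 7.3]
finger_gap: 0.0527
grasp_force: 63.7
```

```bash
python3 -m handwheel '[[[0,0,0.2,0,0,0,-1],[0,0,0.45,0,0,0,-1],[0,0,0.65,0,0,0.05,-1],[0,0.2,0.65,0,0,0.15,-1],[0,0.4,0.65,0,0,0.3,-1],[0,0.6,0.65,0,0,0.45,-1],[0,0.8,0.65,0,0,0.575,-1],[0.02,1,0.65,0,0,0.575,-1],[0.02,1,0.65,0,0,0.575,-1]]]'; python3 -m handwheel '[[[0,0.15,0,0,0,0,-1],[0,0.32,0,0,0,0,-1],[0,0.32,0,0,0,0,-1],[0,0.32,0,0,0,0,-1]]]'
python3 - <<'E'
from h import *
s=bot.get_state(); print(s["tcp_pos"],s["eef_rot"],s["q"],s["finger_gap"])
m=imaging.camera_model("top"); p,d=imaging.camera("top");cv2.imwrite("pics/top2.png",cv2.resize(p[180:270,200:330],None,fx=6,fy=6,interpolation=cv2.INTER_CUBIC))
m=imaging.camera_model("wrist"); p,d=imaging.camera("wrist"); np.savez("pics/w2.npz",p=p,d=d,T=m["T"],K=m["K"],k1=m["k1"]);cv2.imwrite("pics/w2.png",cv2.resize(p,(768,576)))
E
```

```text
time_s: 5.15
tcp_pos: [0.5275, -0.0435, 0.3093]
eef_rot: [0.001, -0.123, 0.992, 0.001]
force: [-0.4, -0.7, -2.3]
finger_gap: 0.0527
grasp_force: 64.4
time_s: 5.65
tcp_pos: [0.5272, 0.0154, 0.309]
eef_rot: [0.0, -0.119, 0.993, -0.0]
force: [0.3, 0.7, -2.6]
finger_gap: 0.0528
grasp_force: 64.4
[0.52719855 0.01537555 0.30903783] [ 1.72637387e-04 -1.19361072e-01  9.92850796e-01 -4.49780326e-04] [-0.2439793   0.46402364  0.16372345  1.94750435 -0.10731388  0.7379357
  1.79229099] 0.05279368038559851
```

View pics/w2.png

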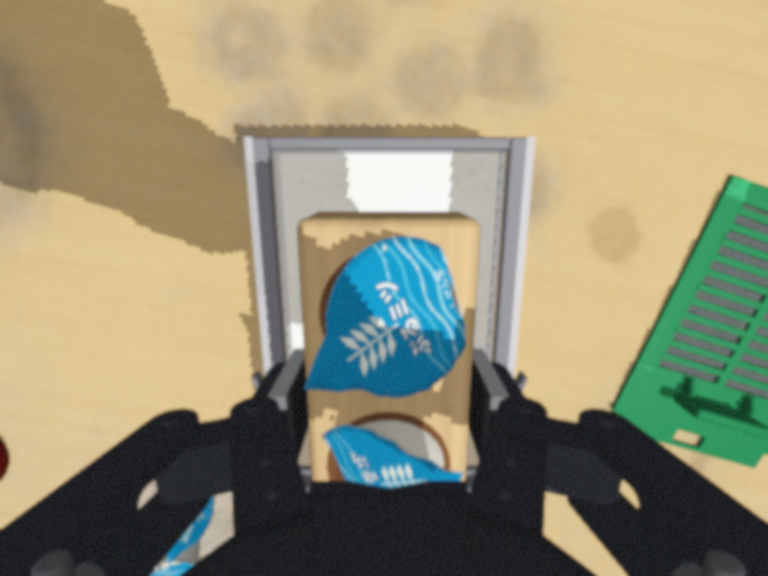

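The wrist view shows the feeder centred and parallel in the box opening. The box front's outer corners are at (245,137) and (534,137) px.

```bash
python3 - <<'E'
from h import *
f=np.load("pics/w2.npz"); m=dict(T=f["T"],K=f["K"],k1=float(f["k1"]))
c=lambda l:[((x+.5)/1.5-.5,(y+.5)/1.5-.5) for x,y in l]
F=plane(m,c([(534,138),(246,138)]),.06)[:,:2]; v=F[0]-F[1]; a=np.arctan2(v[1],v[0])-np.pi/2
print(F,np.linalg.norm(v),np.degrees(a),"origin",F.mean(0)+.101*np.array([np.cos(a),np.sin(a)]))
E
python3 -m handwheel '[[[0,0,-0.2,0,0,0,-1],[0,0,-0.4,0,0,0,-1],[0,0,-0.55,0,0,0,-1],[0,0,-0.59,0,0,0,-1],[0,0,-0.6,0,0,0,-1],[0,0,-0.6,0,0,0,-1]]]'
```

```text
[[ 0.42647644  0.06501819]
 [ 0.45994622 -0.07297791]] 0.14199700271475604 13.633340672693631 origin [0.54136555 0.01982661]
time_s: 6.5
tcp_pos: [0.5279, 0.0163, 0.1898]
eef_rot: [0.001, -0.12, 0.993, -0.0]
force: [0.2, 0.7, -1.8]
finger_gap: 0.0528
grasp_force: 64.3
```

```bash
python3 -m handwheel '[[[0,0,-0.005,0,0,0,-1],[0,0,-0.01,0,0,0,-1],[0,0,-0.01,0,0,0,-1],[0,0,-0.01,0,0,0,0.55],[0,0,-0.01,0,0,0,0.55],[0,0,-0.01,0,0,0,0.55],[0,0,-0.01,0,0,0,0.55]]]'; python3 -m handwheel '[[[0,0,0.1,0,0,0,0.55],[0,0,0.35,0,0,0,0.55],[0,0,0.65,0,0,0,0.55],[0,0,1,0,0,0,0.55]]]'; python3 - <<'E'
from h import *
s=bot.get_state(); print(s["tcp_pos"],s["eef_rot"])
m=imaging.camera_model("wrist"); p,d=imaging.camera("wrist"); np.savez("pics/w3.npz",p=p,d=d,T=m["T"],K=m["K"],k1=m["k1"]);cv2.imwrite("pics/w3.png",cv2.resize(p,(768,576)))
P=cloud(m,d); k=(d>0)&(P[...,2]>0.03)&(P[...,2]<0.043)&(np.hypot(P[...,0]-.528,P[...,1]-.0165)<.068); w=P[k]; print(k.sum(),cv2.minAreaRect(w[:,:2].astype(np.float32)),np.median(w[:,2]))
E
```

```text
time_s: 7.38
tcp_pos: [0.5273, 0.0166, 0.1866]
eef_rot: [-0.0, -0.12, 0.993, -0.0]
force: [0.6, -0.7, -0.3]
finger_gap: 0.066
grasp_force: 0.0
time_s: 7.88
tcp_pos: [0.5269, 0.0166, 0.3809]
eef_rot: [-0.0, -0.12, 0.993, -0.0]
force: [1.8, -0.4, 0.8]
finger_gap: 0.0659
grasp_force: 0.0
[0.52685426 0.01659801 0.38087135] [-2.89829784e-04 -1.19906465e-01  9.92785151e-01 -1.33297145e-05]
2876 ((0.5275054574012756, 0.017223931849002838), (0.11117560416460037, 0.05399518460035324), 13.760766983032227) 0.03681222944748891
```

View pics/w3.png

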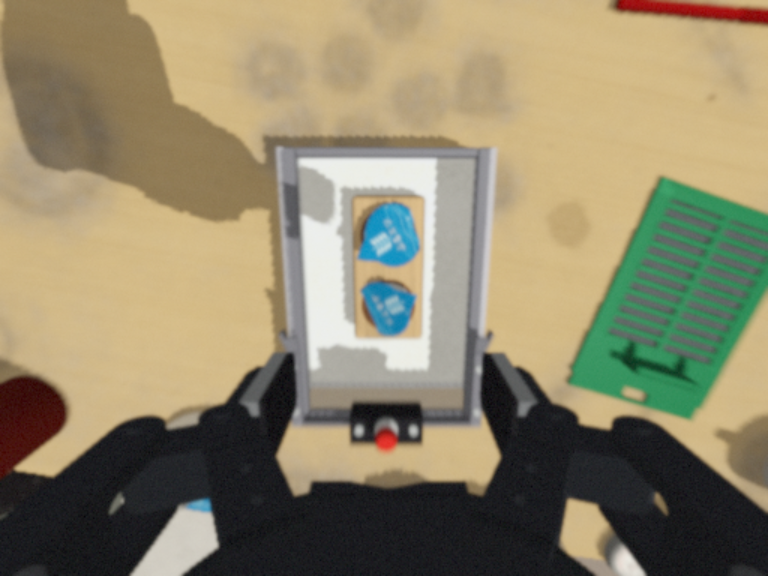

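The feeder stands upright on the floor, centred in the box. Box front corners are at (278,148) and (497,148), bridge top-front corners at (350,404) and (423,404), and lid leading corners at (570,382) and (691,416).

```bash
python3 - <<'E'
from h import *
f=np.load("pics/w3.npz"); m=dict(T=f["T"],K=f["K"],k1=float(f["k1"]))
c=lambda l:[((x+.5)/1.5-.5,(y+.5)/1.5-.5) for x,y in l]
F=plane(m,c([(497,148),(278,148)]),.06)[:,:2]; v=F[0]-F[1]; a=np.arctan2(v[1],v[0])-np.pi/2; u=np.array([np.cos(a),np.sin(a)])
print(F,np.linalg.norm(v),np.degrees(a),"origin",F.mean(0)+.101*u)
B=plane(m,c([(350,404),(423,404)]),.092)[:,:2]; print("bridge",B,np.linalg.norm(B[0]-B[1]),"origin",B.mean(0)-.079*u)
L=plane(m,c([(570,382),(691,416)]),.004)[:,:2]; v=L[0]-L[1]; 
L3=plane(m,c([(663,178)]),.004)[:,:2]; print("lid lead",L,np.linalg.norm(v),"rear",L3, np.degrees(np.arctan2(*(L[0]-L3[0])[::-1])))
p=f["p"]; b,g,r=[p[...,i].astype(int) for i in range(3)]; mk=((g>r+40)&(g>b+20)); mk[:,:370]=0
n,lab,st,_=cv2.connectedComponentsWithStats(mk.astype(np.uint8)); i=1+st[1:,4].argmax(); q=np.argwhere(lab==i)[:,::-1]; print(st[i])
P=cloud(m,f["d"]); w=P[(lab==i)&(f["d"]>0)&(P[...,2]>.018)]; print("bar",len(w),w.mean(0),cv2.minAreaRect(w[:,:2].astype(np.float32)) if len(w) else 0)
E
```

```text
[[ 0.42571237  0.06644695]
 [ 0.46003492 -0.07382619]] 0.14441118805363123 13.7492027280983 origin [0.54097953 0.02031529]
bridge [[0.6144805  0.01149014]
 [0.60242591 0.06071875]] 0.050683023048290476 origin [0.53171692 0.01732832]
lid lead [[0.59672736 0.20650841]
 [0.60327562 0.33173637]] 0.12539904860269205 rear [[0.40810464 0.21615651]] -2.928142094622801
[ 380  119  132  160 9952]
bar 339 [0.56220037 0.26728274 0.02734304] ((0.5630617737770081, 0.2688452899456024), (0.05957946926355362, 0.008416672237217426), 86.76227569580078)
```

```bash
python3 -m handwheel '[[[0.03,0.17,0,0,0,-0.17,1],[0.06,0.33,0,0,0,-0.34,1],[0.09,0.5,0,0,0,-0.5,1],[0.12,0.66,0,0,0,-0.67,1],[0.15,0.83,0,0,0,-0.84,1],[0.18,1,0,0,0,-1,1]]]' 60;  python3 -m handwheel '[[[0,0.1,-0.1,0,0,-0.16,1],[0,0.2,-0.2,0,0,-0.32,1],[0,0.26,-0.3,0,0,-0.48,1],[0,0.26,-0.4,0,0,-0.64,1],[0,0.26,-0.4,0,0,-0.785,1],[0,0.26,-0.4,0,0,-0.785,1],[0,0.26,-0.4,0,0,-0.785,1]]]'
python3 - <<'E'
from h import *
s=bot.get_state(); e=s["eef_rot"]; print(s["tcp_pos"],s["q"],"yaw",2*np.degrees(np.arctan2(e[2],e[1]))-90)
m=imaging.camera_model("wrist"); p,d=imaging.camera("wrist"); np.savez("pics/w4.npz",p=p,d=d,T=m["T"],K=m["K"],k1=m["k1"]);cv2.imwrite("pics/w4.png",cv2.resize(p,(768,576)))
P=cloud(m,d); b,g,r=[p[...,i].astype(int) for i in range(3)]
k=(d>0)&(P[...,2]>0.018)&(P[...,2]<0.045)&(np.hypot(P[...,0]-.563,P[...,1]-.269)<.05)&(g>r+10); w=P[k]; print(k.sum(),cv2.minAreaRect(w[:,:2].astype(np.float32)),w.mean(0))
E
```

```text
time_s: 8.68
tcp_pos: [0.5632, 0.2177, 0.379]
eef_rot: [-0.0, 0.395, 0.919, -0.0]
force: [-0.7, 0.2, 0.1]
finger_gap: 0.0855
grasp_force: 0.0
time_s: 9.55
tcp_pos: [0.5633, 0.2686, 0.2994]
eef_rot: [0.0, 0.726, 0.687, 0.0]
force: [0.2, -0.6, 1.1]
finger_gap: 0.085
grasp_force: 0.0
[0.56330664 0.26864257 0.29936814] [-0.87595803  0.67148687  0.51748735  1.71266879 -0.41505174  0.86824188
 -0.23446541] yaw -3.1535549083898076
570 ((0.5635356903076172, 0.2702774405479431), (0.05955187603831291, 0.007945315912365913), 85.61270141601562) [0.56369113 0.27177839 0.02898457]
```

View pics/w4.png

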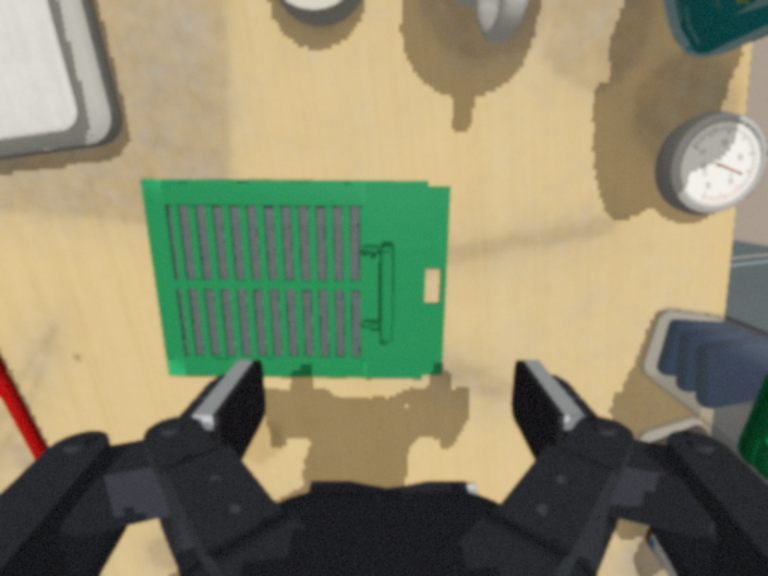

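The bar is at (387,293) px, parallel to the fingers, and the lid is flat with its slot at (432,286).

```bash
python3 -m handwheel '[[[0,0.01,-0.2,0,0,0,1],[0,0.01,-0.4,0,0,0,1],[0,0.01,-0.52,0,0,0,1],[0,0.01,-0.575,0,0,0,1],[0,0.01,-0.575,0,0,0,1]]]' 60; python3 -m handwheel '[[[0,0,0,0,0,0,-1],[0,0,0,0,0,0,-1],[0,0,0,0,0,0,-1],[0,0,0,0,0,0,-1],[0,0,0,0,0,0,-1],[0,0,0,0,0,0,-1],[0,0,0,0,0,0,-1],[0,0,0,0,0,0,-1],[0,0,0,0,0,0,-1]]]' 60
```

```text
time_s: 10.22
tcp_pos: [0.5633, 0.2705, 0.1842]
eef_rot: [-0.0, 0.727, 0.686, -0.0]
force: [0.1, -0.4, 0.4]
finger_gap: 0.0854
grasp_force: 0.0
time_s: 11.35
tcp_pos: [0.5635, 0.2707, 0.1846]
eef_rot: [0.0, 0.727, 0.686, 0.0]
force: [-1.6, -0.1, 5.4]
finger_gap: 0.0064
grasp_force: 61.3
```

```bash
python3 -m handwheel '[[[0,0,0.1,0,0,0,-1],[0,0,0.3,0,0,0,-1],[0,0,0.5,0,0,0,-1],[0,-0.1,0.6,0,0,0.05,-1],[-0.05,-0.3,0.6,0,0,0.1,-1],[-0.1,-0.5,0.6,0,0,0.15,-1],[-0.15,-0.7,0.6,0,0,0.2,-1],[-0.2,-0.9,0.6,0,0,0.28,-1],[-0.22,-1,0.6,0,0,0.28,-1],[-0.22,-1,0.6,0,0,0.28,-1]]]'; python3 -m handwheel '[[[0,-0.1,0,0,0,0,-1],[0,-0.2,0,0,0,0,-1],[0,-0.28,0,0,0,0,-1],[0,-0.28,0,0,0,0,-1],[0,-0.28,0,0,0,0,-1]]]'
python3 - <<'E'
from h import *
s=bot.get_state(); e=s["eef_rot"]; print(s["tcp_pos"],s["q"],"yaw",2*np.degrees(np.arctan2(e[2],e[1]))-90)
m=imaging.camera_model("wrist"); p,d=imaging.camera("wrist"); np.savez("pics/w5.npz",p=p,d=d,T=m["T"],K=m["K"],k1=m["k1"]);cv2.imwrite("pics/w5.png",cv2.resize(p,(768,576)))
P=cloud(m,d); b,g,r=[p[...,i].astype(int) for i in range(3)]
k=(d>0)&(g>r+40)&(g>b+20)&(P[...,2]>.09)&(P[...,2]<.14); w=P[k]; c=w.mean(0); A=np.c_[w[:,:2]-c[:2],np.ones(len(w))]; print(k.sum(),c,"slope x,y",np.linalg.lstsq(A,w[:,2],rcond=None)[0]); print(cv2.minAreaRect(w[:,:2].astype(np.float32)))
E
```

```text
time_s: 12.6
tcp_pos: [0.5193, 0.0696, 0.3047]
eef_rot: [0.0, 0.621, 0.784, 0.0]
force: [0.7, -0.4, -0.7]
finger_gap: 0.007
grasp_force: 60.4
time_s: 13.22
tcp_pos: [0.5195, 0.0158, 0.3041]
eef_rot: [-0.0, 0.619, 0.786, 0.0]
force: [-0.1, -0.2, -1.9]
finger_gap: 0.0061
grasp_force: 60.4
[0.51945671 0.01581067 0.30412859] [-0.48527409  0.49554363  0.47179267  1.98312432 -0.32844817  0.73695851
  0.42003919] yaw 13.534751548540498
37440 [0.45663502 0.02349516 0.12281715] slope x,y [0.00480709 0.00331404 0.12281715]
((0.4651254713535309, 0.0017639324069023132), (0.19255273044109344, 0.13385334610939026), 13.59519100189209)
```

View pics/w5.png

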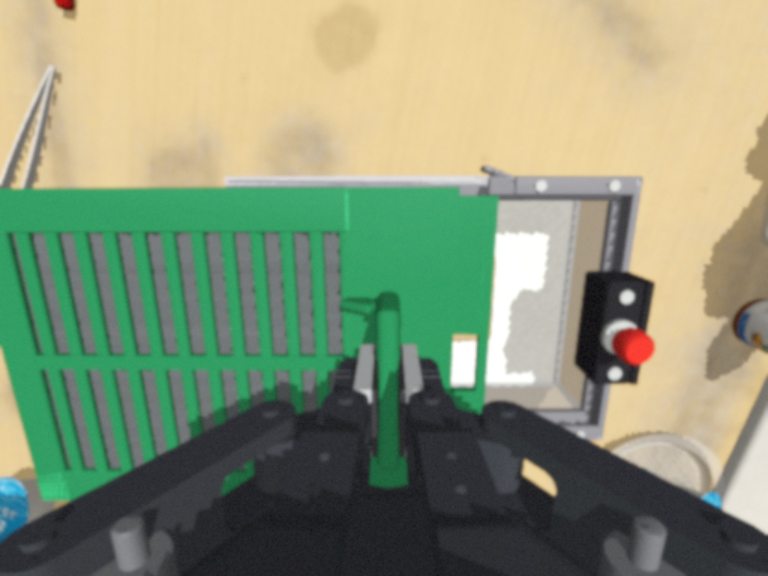

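The lid hangs level and parallel above the box front. The rail back corners are at about (641,178) and (603,438) px, and the knob is at (634,346).

```bash
python3 - <<'E'
from h import *
f=np.load("pics/w5.npz"); m=dict(T=f["T"],K=f["K"],k1=float(f["k1"])); p=f["p"]
c=lambda l:[((x+.5)/1.5-.5,(y+.5)/1.5-.5) for x,y in l]
a=np.radians(13.65); R=np.array([[np.cos(a),np.sin(a)],[-np.sin(a),np.cos(a)]])
t=lambda uv,z:print(uv,((plane(m,c([uv]),z)[:,:2]-[.541,.020])@R.T*1000).round(1))
t((641,178),.07);t((603,438),.07);t((634,346),.111);t((229,178),.06);t((488,184),.07)
cv2.imwrite("pics/crop5.png",cv2.resize(p[100:310,300:450],None,fx=3.8,fy=2.8,interpolation=cv2.INTER_CUBIC))
E
```

```text
(641, 178) [[99.2 70.3]]
(603, 438) [[100.4 -70.9]]
(634, 346) [[82.9  2.1]]
(229, 178) [[-98.9  70.6]]
(488, 184) [[26.8 67.4]]
```

View pics/crop5.png

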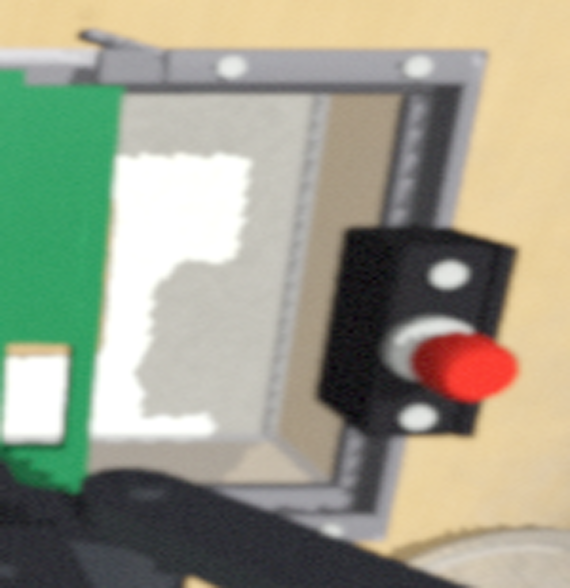

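The crop confirms the box is laterally centred on my estimate to within about 1 mm. Next I lower the lid onto the ledges.

```bash
python3 -m handwheel '[[[0,0,-0.12,0,0,0,-1],[0,0,-0.24,0,0,0,-1],[0,0,-0.28,0,0,0,-1],[0,0,-0.29,0,0,0,-1],[0,0,-0.295,0,0,0,-1],[0,0,-0.3,0,0,0,-1],[0,0,-0.3,0,0,0,-1]]]'
```

```text
time_s: 14.15
tcp_pos: [0.5195, 0.0147, 0.2447]
eef_rot: [0.0, 0.619, 0.785, 0.0]
force: [1.0, 0.4, 1.2]
finger_gap: 0.0064
grasp_force: 60.5
```

```bash
python3 -m handwheel '[[[0,0,0,0,0,0,-0.65],[0,0,0,0,0,0,-0.65],[0,0,0,0,0,0,-0.65]]]' 60; python3 -m handwheel '[[[0.024,0.006,0,0,0,0,-0.65],[0.044,0.0107,0,0,0,0,-0.65],[0.063,0.0154,0,0,0,0,-0.65],[0.083,0.02,0,0,0,0,-0.65],[0.102,0.025,0,0,0,0,-0.65],[0.117,0.0285,0,0,0,0,-0.65],[0.131,0.032,0,0,0,0,-0.65],[0.146,0.0356,0,0,0,0,-0.65],[0.16,0.039,0,0,0,0,-0.65],[0.17,0.0415,0,0,0,0,-0.65],[0.17,0.0415,0,0,0,0,-0.65]]]'
python3 - <<'E'
from h import *
s=bot.get_state(); e=s["eef_rot"]; print(s["tcp_pos"],"yaw",2*np.degrees(np.arctan2(e[2],e[1]))-90)
m=imaging.camera_model("wrist"); p,d=imaging.camera("wrist"); np.savez("pics/w6.npz",p=p,d=d,T=m["T"],K=m["K"],k1=m["k1"]);cv2.imwrite("pics/w6.png",cv2.resize(p,(768,576)))
E
```

```text
time_s: 14.52
tcp_pos: [0.5192, 0.0146, 0.2442]
eef_rot: [0.0, 0.619, 0.785, -0.0]
force: [0.3, -0.1, -0.4]
finger_gap: 0.0153
grasp_force: 0.0
time_s: 15.9
tcp_pos: [0.5535, 0.023, 0.2442]
eef_rot: [0.0, 0.619, 0.785, 0.0]
force: [-0.4, 0.4, 0.3]
finger_gap: 0.015
grasp_force: 0.0
[0.55348994 0.02295197 0.24424943] yaw 13.478395177190876
```

View pics/w6.png

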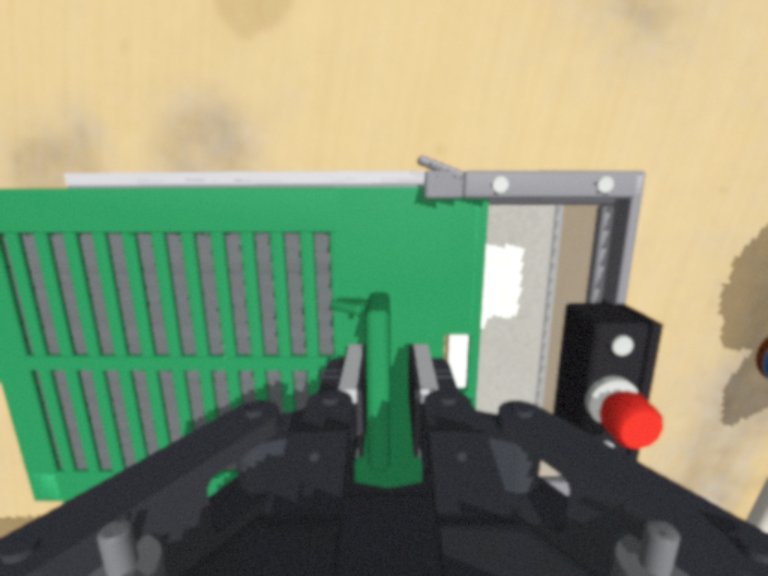

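The lid's leading edge (487 px) is now past the rail mouth (465 px) and tucked under the rail, parallel to it, with no force on the tool. I keep sliding.

```bash
python3 -m handwheel '[[[0.02,0.005,0,0,0,0,-0.65],[0.039,0.01,0,0,0,0,-0.65],[0.059,0.0145,0,0,0,0,-0.65],[0.078,0.019,0,0,0,0,-0.65],[0.098,0.024,0,0,0,0,-0.65],[0.121,0.03,0,0,0,0,-0.65],[0.121,0.03,0,0,0,0,-0.65],[0.121,0.03,0,0,0,0,-0.65]]]'; 
python3 - <<'E'
from h import *
s=bot.get_state(); e=s["eef_rot"]; print(s["tcp_pos"],"yaw",2*np.degrees(np.arctan2(e[2],e[1]))-90)
m=imaging.camera_model("wrist"); p,d=imaging.camera("wrist"); np.savez("pics/w7.npz",p=p,d=d,T=m["T"],K=m["K"],k1=m["k1"])
P=cloud(m,d); a=np.radians(13.65); R=np.array([[np.cos(a),np.sin(a)],[-np.sin(a),np.cos(a)]])
b,g,r=[p[...,i].astype(int) for i in range(3)]; Q=(P[...,:2]-[.541,.020])@R.T
red=(r>g+80)&(r>b+80)&(P[...,2]>.104)&(P[...,2]<.116); print("knob top box",red.sum(),Q[red].mean(0)*1000,P[red].mean(0))
top=(P[...,2]>.088)&(P[...,2]<.096)&(r<70)&(g<70)&(Q[...,0]>.06)&(Q[...,0]<.12)&(abs(Q[...,1])<.04); print("bridge",top.sum(),np.percentile(Q[top]*1000,[1,99],axis=0))
gr=(g>r+40)&(g>b+20); pl=gr&(P[...,2]>.06)&(P[...,2]<.068); br=gr&(P[...,2]>.086)&(P[...,2]<.094)&(abs(Q[...,1])<.032); print("plate z",np.median(P[pl][:,2]),"bar x,y,",br.sum(),np.percentile(Q[br]*1000,[1,50,99],axis=0)); print("lead x",np.percentile(Q[pl][:,0],99.5))
E
```

```text
time_s: 16.95
tcp_pos: [0.5775, 0.029, 0.2442]
eef_rot: [0.0, 0.619, 0.785, 0.0]
force: [-0.1, -0.4, -0.3]
finger_gap: 0.015
grasp_force: 0.0
[0.57751813 0.02897519 0.24416436] yaw 13.479071429976841
knob top box 220 [87.77082207  5.29334605] [0.6250426  0.04585689 0.10770258]
bridge 1660 [[78.55600008 -0.51579328]
 [98.92249148 25.41401626]]
plate z 0.06327100949673398 bar x,y, 1709 [[ 32.39560659 -28.53646195]
 [ 36.42149721   2.72726389]
 [ 40.19248808  28.81271249]]
lead x 0.07407934986161947
```

```bash
python3 -m handwheel '[[[0,0,0.15,0,0,0,-0.65],[0,0,0.32,0,0,0,-0.65],[0.07,0.017,0.32,0,0,0,1],[0.14,0.034,0.32,0,0,0,1],[0.14,0.034,0.32,0,0,0,1],[0.14,0.034,0.32,0,0,0,1],[0.14,0.034,0.32,0,0,0,1],[0.14,0.034,0.32,0,0,0,1]]]' 30
python3 - <<'E'
from h import *
s=bot.get_state(); e=s["eef_rot"]; print(s["tcp_pos"],s["finger_gap"],"yaw",2*np.degrees(np.arctan2(e[2],e[1]))-90)
m=imaging.camera_model("wrist"); p,d=imaging.camera("wrist"); np.savez("pics/w8.npz",p=p,d=d,T=m["T"],K=m["K"],k1=m["k1"])
P=cloud(m,d); a=np.radians(13.65); R=np.array([[np.cos(a),np.sin(a)],[-np.sin(a),np.cos(a)]])
b,g,r=[p[...,i].astype(int) for i in range(3)]; Q=(P[...,:2]-[.541,.020])@R.T
top=(P[...,2]>.088)&(P[...,2]<.096)&(r<70)&(g<70)&(Q[...,0]>.06)&(Q[...,0]<.12)&(abs(Q[...,1])<.04); print("bridge",top.sum(),np.percentile(Q[top]*1000,[1,99],axis=0))
gr=(g>r+40)&(g>b+20); br=gr&(P[...,2]>.086)&(P[...,2]<.094)&(abs(Q[...,1])<.032); print("bar",br.sum(),np.percentile(Q[br]*1000,[1,50,99],axis=0)); print("tool",(s["tcp_pos"][:2]-[.541,.020])@R.T)
E
```

```text
time_s: 18.0
tcp_pos: [0.6052, 0.0355, 0.3082]
eef_rot: [-0.0, 0.619, 0.785, -0.0]
force: [0.1, -0.5, -0.6]
finger_gap: 0.0853
grasp_force: 0.0
[0.60516481 0.0355255  0.30817004] 0.0852763897321169 yaw 13.458689635680457
bridge 1054 [[ 78.8711905  -24.91107177]
 [ 98.97824492  25.22047108]]
bar 863 [[ 32.50131186 -29.2404779 ]
 [ 36.83109506   1.66750695]
 [ 40.36305091  28.80334569]]
tool [ 6.60163676e-02 -5.52799164e-05]
```

```bash
python3 -m handwheel '[[[0.003,0,-0.15,0,0,0,1],[0.003,0,-0.3,0,0,0,1],[0.003,0,-0.355,0,0,0,1],[0.003,0,-0.355,0,0,0,1]]]' 40;python3 -m handwheel '[[[0,0,0,0,0,0,0.6],[0,0,0,0,0,0,0.5],[0,0,0,0,0,0,0.4],[0,0,0,0,0,0,0.3],[0,0,0,0,0,0,0.2],[0,0,0,0,0,0,0.1],[0,0,0,0,0,0,0],[0,0,0,0,0,0,0],[0,0,0,0,0,0,0]]]' 40
```

```text
time_s: 18.55
tcp_pos: [0.6059, 0.0356, 0.2369]
eef_rot: [-0.0, 0.619, 0.785, -0.0]
force: [0.2, 0.5, 0.3]
finger_gap: 0.0855
grasp_force: 0.0
time_s: 19.68
tcp_pos: [0.6086, 0.0362, 0.2396]
eef_rot: [0.003, 0.619, 0.786, 0.003]
force: [5.9, 0.8, 8.8]
finger_gap: 0.0457
grasp_force: 40.6
```

```bash
python3 -m handwheel '[[[0,0,0,0,0,0,0.5],[0,0,0,0,0,0,1],[0,0,0,0,0,0,1],[0,0,0,0,0,0,1],[0,0,0,0,0,0,1]]]' 40; python3 -m handwheel '[[[0,0,0.15,0,0,0,1],[0,0,0.4,0,0,0,1],[0,0,0.65,0,0,0,1],[-0.2,0,0.9,0,0,0,1],[-0.3,0,1,0,0,0,1],[-0.3,0,1,0,0,0,1]]]'
python3 - <<'E'
from h import *
s=bot.get_state(); print(s["tcp_pos"],s["force"])
m=imaging.camera_model("wrist"); p,d=imaging.camera("wrist"); cv2.imwrite("pics/w9.png",cv2.resize(p,(768,576)))
P=cloud(m,d); a=np.radians(13.65); R=np.array([[np.cos(a),np.sin(a)],[-np.sin(a),np.cos(a)]])
b,g,r=[p[...,i].astype(int) for i in range(3)]; Q=(P[...,:2]-[.541,.020])@R.T
top=(P[...,2]>.088)&(P[...,2]<.096)&(r<70)&(g<70)&(Q[...,0]>.06)&(Q[...,0]<.12)&(abs(Q[...,1])<.04); print("bridge",top.sum(),np.percentile(Q[top]*1000,[1,99],axis=0))
gr=(g>r+40)&(g>b+20); br=gr&(P[...,2]>.084)&(P[...,2]<.094)&(abs(Q[...,1])<.032); print("bar",br.sum(),np.percentile(Q[br]*1000,[1,50,99],axis=0))
red=(r>g+80)&(r>b+80)&(abs(Q[...,0]-.087)<.015)&(abs(Q[...,1])<.02); print("knob z",np.percentile(P[red][:,2],[50,75,90,97]))
E
```

```text
time_s: 20.3
tcp_pos: [0.606, 0.0357, 0.2371]
eef_rot: [-0.0, 0.619, 0.785, -0.0]
force: [0.5, 1.0, -0.3]
finger_gap: 0.0854
grasp_force: 0.0
time_s: 21.05
tcp_pos: [0.5456, 0.0356, 0.4389]
eef_rot: [0.001, 0.619, 0.785, 0.002]
force: [0.9, 0.6, -0.7]
finger_gap: 0.0855
grasp_force: 0.0
[0.54558754 0.03556694 0.43888864] [ 0.90263181  0.61681665 -0.67200458]
bridge 356 [[ 73.52514586 -25.17743262]
 [ 93.1101284   24.73158233]]
bar 346 [[ 48.45665295 -29.34558871]
 [ 52.09019029  -0.45937024]
 [ 79.39181384  28.47283577]]
knob z [0.10942541 0.10993513 0.11039927 0.11097104]
```

View pics/w9.png

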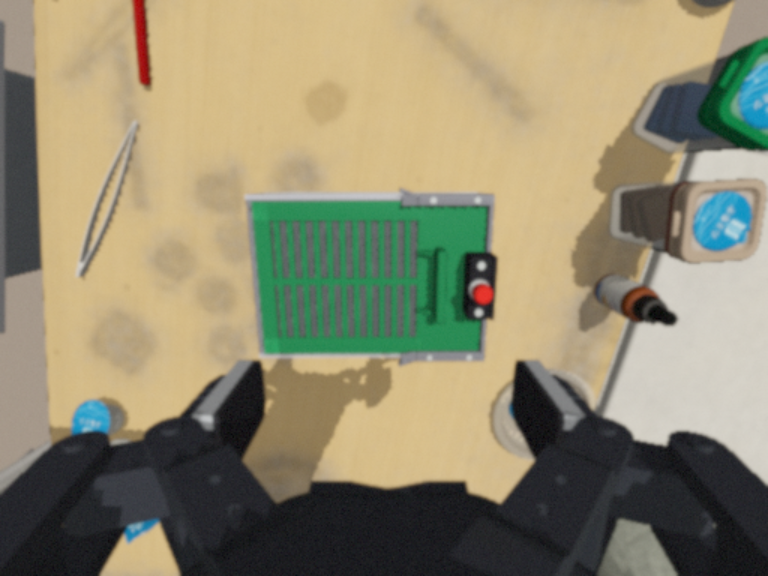

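The lid lies under both rails. The bar-to-bridge gap is about 17.5 mm (18 mm nominal when home), the knob is down at 111 mm, and the box shifted only about 6 mm.

```bash
python3 -c "
from rig import job
print(job.job_done())"
```

```text
the job is handed in; nothing more can be done
None
```

I handed the job in at about 21 s of robot time: the feeding block stands on the box floor, the lid measures fully home under both rails with the plunger down, and the box shifted only about 6 mm. The hand-in returned no verdict.

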